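# Hold the load cell case open for cleaning

### The arm

A 6-joint arm with a two-finger parallel gripper is mounted at the origin on the work surface. World frame = base frame: x ahead of the robot, y to its left, z up, the work surface at z = 0. Lengths are in m, angles in degrees, forces in N, time in s.
With the tool pointing down it reaches from about 0.375 to 0.9 m from the base axis. Payload 3.1 kg.
Tool frame: the origin (TCP) lies at the very end of the fingers, on their centre line; the grasp point (between the pads) lies grip_point_offset behind it (grip_point_offset is the distance from the TCP to the grasp point, in m); z points along the fingers, y is the line along which they close (so a half turn about z gives the same grasp; the last joint's range is limited). The gripper opens to 87 mm and grips with 3 to 60 N. Pads are 19 mm wide; open, the fingers measure 117 mm over their backs; the gripper's body (75 mm by 190 mm) begins 51 mm behind the grasp point.
Start: joints at [62.023, 30.224, 82.088, -0, 67.689, -10.227], TCP at [0.191, 0.595, 0.223] pointing down, gripper open.
Joint ranges: [-176.69, 176.69], [-43.24, 126.21], [12.49, 139.97], [-82, 262], [0, 151.66], [-163.58, 163.58]. Speed limits (degrees/s): [159.86, 159.86, 180, 180, 180, 180].

### API

Orientations are given as a 3x3 rotation matrix whose columns are the frame's x, y, z axes.
In Python, from rig import * gives the robot as it stands.
- The arm moves only by the tool move_arm, never from a script. Its argument "increments" is a list of rows, each a list of 3 entries, a list of its own where there are three numbers: the shift along the tool's x, y, z in units of 30 mm (1.0 is 30 mm), then the turn, a rotation vector about the tool's x, y, z in units of 120 degrees (1.0 is 120 degrees), then the closure, from 0 (fully open) to 1 (shut). A call has 1 to 20 rows; each row shifts and turns the commanded pose from where the row before left it, along the tool's axes as they then stand; what a row does not reach is not made up. A row lasts 1/12 s, in which the tool goes at most 41.7 mm and 7.16 degrees, less where a joint would pass 70% of its speed; a pose out of reach is approached as far as the arm can. A call with a number of a shift or a turn outside -1 to 1 is refused whole. A call with a gripper value outside its range is refused whole. The fingers move at their own pace and stop on an object; the grip force is fixed at half the most. Time passes only in rows, so rows that do not move let the fingers close. It gives the time, the measured TCP pose, the force, the opening and the grip force at its end, in the units of the state.
- read_state(): the state, without advancing time (a new reading comes with each control period).
- capture(name): name is "side" or "top" or "wrist"; returns a dict with "img" (400x640x3 uint8, red, green, blue), "mtx" (3x3 intrinsics, pixels), "eye" and "rotation" of the camera in the world. Camera axes: x right, y down, z forward; pixel columns grow to the right and rows downward; lengths in m; the calibration is good to about 2 mm. A picture is of the moment at which its call begins. There is no depth.
- hand_in(): hands the job in; it is judged then, once.
Trained networks look in a picture, given as the dict that the camera call returned (one of the last four; its "shot" number tells which), for a name from the list of things; names that differ only in an ending like _2 or _b are one class to them, and where a whole thing is asked for, a point or a joint stands for the part that bears it (a point fixed in the world has none). Each returns a list of dicts, best first, with "confidence" (0 to 1); they miss things now and then, are a little off and sometimes report something else, mostly with a low value. They report only what shows in the picture. A call takes as long as a camera call.
- search_frame(picture, label): "extent" ([left, top, right, bottom] as shares, 0 to 1, of the picture: columns of its width, rows of its height, round what is visible of it).
- pinpoint(picture, label): "xy" ([column, row] as shares, 0 to 1, of the picture: columns of its width, rows of its height: a listed point, or the origin of a listed thing).
The state is a dict: "time_s": time; "joint_positions": joint angles; "qvel": joint speeds; "tau": joint torques, N m; "position": TCP position; "tcp_rot": TCP orientation; "force": force on the tool from outside, world axes, zero at the start; "moment": the same for the moment, N m; "opening": opening from 0.0 (shut) to 1.0 (fully open); "grasp_force": force on a finger pad.
Only numpy, scipy, OpenCV 4.12 (cv2) and the standard library are available. Lean on these libraries where they do the work, as an engineer would, in place of code of your own. Each camera call takes 0.05 s, during which the arm holds its last target. There are 200 camera calls.

### The job

Get the load cells in the grey case ready for a colleague to clean: press the white nozzle cap of the blue solvent dispenser fully down and let it spring back up while the case is still shut. Then lift the case's clear sprung cover by its orange bar and hold it still, open at 60 degrees (the green mark on the case's quadrant), and finish the program while the gripper still holds it there, because it falls shut when let go. Leave the other things on the bench where they are.

Things in the scene. Friction and masses are not known exactly. Their poses are not given: they have to be found in the camera images.
- pump (a joint): The sprung nozzle cap: 0 = up, grows to 0.012 m as it is pressed down. It resists with 3.2 N at first and 8 N fully down, and springs back up by itself when released.
- pump_top (a point): Centre of the top face of the white nozzle cap, a flat disc 42 mm across and 12 mm thick (with a short spout to one side) on a blue bottle 68 mm across; about 164 mm above the bench when up. The dispenser is screwed to the bench, either to the left or to the right of the case; it is pressed straight down.
- cover (a joint): Opening angle of the cover: 0 = shut (level), grows as it opens upward to 1.6 rad at most; 1.047 = 60 degrees. Gravity (cover 0.24 to 0.39 kg) and a closing spring (0.25 Nm shut, 0.35 Nm at 60 degrees) pull it shut from any angle: lifting takes about 2 to 4 N at the bar.
- cover_bar (a point): Middle of the orange round grip bar, 12 mm thick, 110 mm long, on an arm at each end; open space between. Turns with the cover: y along bar and hinge, x from bar to hinge along the cover. It lies 215 mm from the hinge along the cover and 29 mm above that line (217 mm in all); shut: 90 mm above the bench, 45 mm before the cover's front edge, 21 mm above its top. Pinched from above, it can turn in the grip.
- cover_hinge (a point): Middle of the cover's hinge line, along the far upper edge of the case, 60 mm above the bench; y axis along the hinge. It does not move when the cover swings.
- case: Grey open case fixed to the bench, 170 (x) x 200 (y) x 60 mm high, four load cells fixed inside, clear aluminium-framed cover on top. Origin under its centre; x points from the bar side to the hinge side. On its +y side, 112 mm from the middle, stands a fixed thin steel arc, radius 130 mm about the hinge: white ticks each 15 degrees, thick green mark at 60.
- glue_bottle: Bystander: loose amber bottle 52 mm across, 142 mm tall with its white needle tip; origin under its centre.
- gauge_box: Bystander: loose clear flat box 100 x 70 x 24 mm; origin under its centre.
- load_cell_0: Bystander: loose aluminium load cell bar 120 x 30 x 24 mm; origin under its centre.
- load_cell_1: Bystander: loose aluminium load cell bar 120 x 30 x 24 mm; origin under its centre.
- load_cell_2: Bystander: loose aluminium load cell bar 120 x 30 x 24 mm; origin under its centre.
- brush: Bystander: loose wooden brush, 198 mm long, 8 mm thick; origin under its handle's middle.
- tweezers: Bystander: loose steel tweezers, 138 mm long, 8 mm thick; origin under their middle.

How it is judged (in metres and radians):
On the way, in this order (a step that is already met when the one before it is completed fails the run):
1. the nozzle cap is pressed fully down (at least 9 of its 12 mm) with the cover shut (value of joint pump above 0.009 m and value of joint cover below 0.12 rad), for 0.1 s.
2. the nozzle cap is back up (within 3 mm) with the cover still shut (value of joint pump below 0.003 m and value of joint cover below 0.12 rad), for 0.1 s.
At the end, for the whole second after the job is handed in: The cover stands still at 60 degrees, give or take 6, held by the gripper's fingers (contact over 0.5 N) and touched by no loose thing; the nozzle cap is up again; the glue bottle stands upright and every loose bystander lies within 30 mm of where it was (value of joint cover between 0.942 and 1.152 rad and value of joint pump below 0.003 m and velocity of joint cover between -0.1 and 0.1 rad/s and contact force between cover and the fingers above 0.5 N and contact force between cover and glue_bottle below 0.1 N and contact force between cover and gauge_box below 0.1 N and contact force between cover and load_cell_0 below 0.1 N and contact force between cover and load_cell_1 below 0.1 N and contact force between cover and load_cell_2 below 0.1 N and contact force between cover and brush below 0.1 N and contact force between cover and tweezers below 0.1 N and distance of each of glue_bottle, gauge_box, load_cell_0, load_cell_1, load_cell_2, brush, tweezers from where it was at the start of the episode below 0.03 m and angle between glue_bottle's own z axis and vertical below 0.3 rad); the arm keeps its last pose, push and grip.
It fails at once if a loose bystander is shoved more than 30 mm away (distance of any of glue_bottle, gauge_box, load_cell_0, load_cell_1, load_cell_2, brush, tweezers from where it was at the start of the episode above 0.03 m).
It fails at once if the glue bottle is knocked over (angle between glue_bottle's own z axis and vertical above 0.5 rad).
It also fails if it takes over 45 s, if anything falls off the work surface, if the arm or the gripper's body presses on something with over 40 N, if the wrist force passes 120 N, or if a joint passes its speed limit or range.

## Working session

There is one attempt and no reset: what is moved stays moved. The work goes in short steps, Python scripts to look and compute and a tool call to move; the robot and the scene stay as the last step left them, time stands still between calls to the robot, and variables do not carry over. Pictures are saved under pics/ and viewed, at most 10 in all, crops included, and the job is handed in when it is done.

Besides the shell and the picture viewer there is one more tool, called after ">>>" as name(argument=value, ...), one argument or row to a line, values as JSON. move_arm: Moves the arm, as the interface text tells. Its arguments: {"type":"object","properties":{"increments":{"type":"array"}},"required":["increments"]}

```bash
mkdir -p pics; ls
cat > h.py <<'E'
from rig import *
import numpy as np, cv2
def ray(p,xy):
    h,w=p["img"].shape[:2]
    d=np.linalg.inv(p["mtx"])@np.array([xy[0]*w,xy[1]*h,1]); d=np.array(p["rotation"])@d
    return np.array(p["eye"]),d/np.linalg.norm(d)
def atz(p,xy,z):
    e,d=ray(p,xy); return e+d*(z-e[2])/d[2]
def tri(*rs):
    A=0;b=0
    for e,d in rs:
        P=np.eye(3)-np.outer(d,d);A=A+P;b=b+P@e
    x=np.linalg.solve(A,b); return x,[round(float(np.linalg.norm((np.eye(3)-np.outer(d,d))@(x-e))),4) for e,d in rs]
def save(p,n): cv2.imwrite("pics/"+n,p["img"][:,:,::-1])
E
python3 - <<'E'
from h import *
np.set_printoptions(precision=4,suppress=True)
s=read_state();print(s, grip_point_offset)
t=capture("top");d=capture("side");save(t,"top.png");save(d,"side.png")
Z=dict(pump_top=.164,cover_bar=.09,cover_hinge=.06,case=0,glue_bottle=0,gauge_box=0,load_cell_0=0,brush=0,tweezers=0)
for n,z in Z.items():
    for k,p in(("top",t),("side",d)):
        for r in pinpoint(p,n)[:4]: print(n,k,np.array(r["xy"]),round(r["confidence"],2),atz(p,r["xy"],z))
E
```

```text
pics
{'time_s': 0.0, 'joint_positions': array([ 62.0227,  30.2813,  82.1564,   0.0006,  67.6887, -10.2272]), 'qvel': array([-0.0174, -0.0362, -0.0829, -0.0495,  0.0579,  0.0485]), 'tau': array([ -0.0012, -44.0053, -17.6586,   0.0631,   0.0583,  -0.0002]), 'position': array([0.1902, 0.5946, 0.2215]), 'tcp_rot': array([[-0.9524,  0.3049, -0.001 ],
       [ 0.3049,  0.9524, -0.0019],
       [ 0.0004, -0.0022, -1.    ]]), 'force': array([ 0.336 , -0.2961, -0.706 ]), 'moment': array([0.0151, 0.0207, 0.0018]), 'grasp_force': 0.0, 'opening': 0.9985714273940968} 0.0187
pump_top top [0.6736 0.529 ] 0.75 [ 0.5211 -0.2891  0.164 ]
pump_top side [0.5787 0.6417] 0.78 [ 0.5235 -0.2828  0.164 ]
cover_bar top [0.4959 0.5787] 0.97 [0.4701 0.0119 0.09  ]
cover_bar side [0.4584 0.5367] 0.9 [0.4649 0.0136 0.09  ]
cover_bar side [0.477  0.8592] 0.48 [ 0.3456 -0.3752  0.09  ]
cover_hinge top [0.4909 0.386 ] 0.68 [0.6915 0.022  0.06  ]
cover_hinge side [0.5734 0.5112] 0.71 [0.6916 0.0237 0.06  ]
cover_hinge side [0.5763 0.6458] 0.6 [ 0.5839 -0.1835  0.06  ]
case top [0.4991 0.474 ] 0.93 [0.5964 0.0074 0.  
[... 322 characters left out ...]
6 0.6765] 0.67 [ 0.3582 -0.3146  0.    ]
gauge_box side [0.4748 0.8568] 0.86 [ 0.3692 -0.3063  0.    ]
load_cell_0 top [0.7159 0.4325] 0.85 [ 0.6464 -0.4051  0.    ]
load_cell_0 top [0.7178 0.5298] 0.65 [ 0.5305 -0.4064  0.    ]
load_cell_0 top [0.2712 0.4242] 0.64 [0.6557 0.4422 0.    ]
load_cell_0 side [0.4725 0.4017] 0.67 [0.6574 0.4481 0.    ]
load_cell_0 side [0.6973 0.8425] 0.67 [ 0.6524 -0.408   0.    ]
load_cell_0 side [0.6191 0.8942] 0.6 [ 0.5272 -0.4108  0.    ]
brush top [0.3402 0.6743] 0.49 [0.3599 0.3053 0.    ]
brush side [0.3639 0.4925] 0.77 [0.3633 0.2976 0.    ]
tweezers top [0.2737 0.5635] 0.58 [0.4898 0.4334 0.    ]
tweezers side [0.4048 0.4183] 0.45 [0.4951 0.4568 0.    ]
```

View pics/top.png

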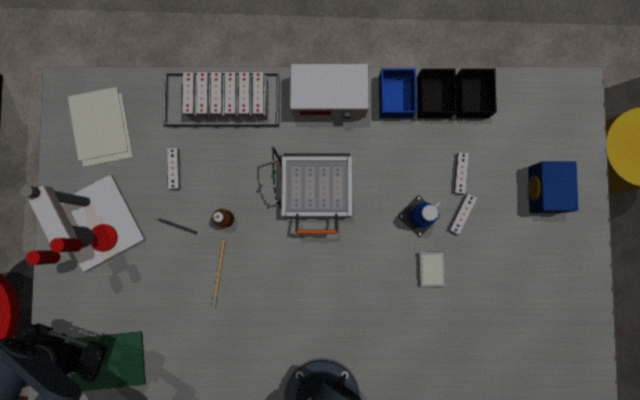

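View pics/side.png

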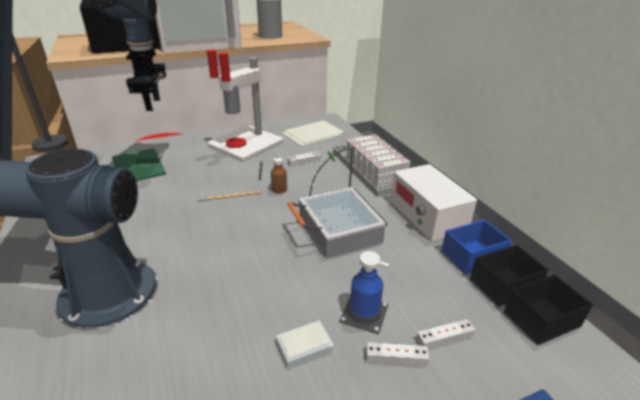

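The top view shows the bar at (316,232), the case at (317,186) and the pump at (427,212) to the right, with the green mark near (277,175). The side view agrees, with the cap at (370,261). I'll raise, turn and head over.

>>> move_arm(
  increments=[
    [[0,0,-0.27],[0,0,0.058],1],
    [[0,0,-0.27],[0,0,0.058],1],
    [[0,0,-0.27],[0,0,0.058],1],
    [[0,0,-0.27],[0,0,0.058],1],
    [[0,0,-0.27],[0,0,0.058],1],
    [[0,0,-0.27],[0,0,0.058],1],
    [[0,0,-0.27],[0,0,0.058],1],
    [[0,0,-0.27],[0,0,0.058],1],
    [[0,0,-0.27],[0,0,0.058],1],
    [[0,0,-0.27],[0,0,0.058],1],
    [[-0.9,0.7,0],[0,0,0],1],
    [[-0.9,0.7,0],[0,0,0],1],
    [[-0.9,0.7,0],[0,0,0],1],
    [[-0.9,0.7,0],[0,0,0],1],
    [[-0.9,0.7,0],[0,0,0],1],
    [[-0.9,0.7,0],[0,0,0],1],
    [[-0.9,0.7,0],[0,0,0],1],
    [[-0.9,0.7,0],[0,0,0],1],
    [[-0.9,0.7,0],[0,0,0],1],
    [[-0.9,0.7,0],[0,0,0],1],
  ],
)

```text
time_s: 2.67
position: [0.4136, 0.3338, 0.3038]
tcp_rot: [[-0.046, 0.999, 0.0], [0.999, 0.046, 0.0], [0.0, 0.0, -1.0]]
force: [0.3, 0.4, -0.9]
opening: 0.001
grasp_force: 0.0
```

>>> move_arm(
  increments=[
    [[-1,0,0],[0,0,0],1],
    [[-1,0,0],[0,0,0],1],
    [[-1,0,0],[0,0,0],1],
    [[-1,0,0],[0,0,0],1],
    [[-1,0,0],[0,0,0],1],
    [[-1,0,0],[0,0,0],1],
    [[-1,0,0],[0,0,0],1],
    [[-1,0,0],[0,0,0],1],
    [[-1,0,0],[0,0,0],1],
    [[-1,0,0],[0,0,0],1],
    [[-0.6,0,0],[0,0,0],1],
    [[0,0,0],[0,0,0],1],
  ],
)

```text
time_s: 3.67
position: [0.4281, 0.0146, 0.3039]
tcp_rot: [[-0.042, 0.999, 0.001], [0.999, 0.042, -0.002], [-0.002, 0.001, -1.0]]
force: [-0.5, 0.4, 0.2]
opening: 0.005
grasp_force: 0.0
```

Run:
```python
from h import *
np.set_printoptions(precision=4,suppress=True)
w=capture("wrist");save(w,"w1.png");print(w["eye"])
for n,z in (("cover_bar",.09),("cover_hinge",.06),("pump_top",.164),("case",0)):
    for r in pinpoint(w,n)[:2]: print(n,r["xy"],round(r["confidence"],2),atz(w,r["xy"],z))
# orange bar segmentation
i=w["img"].astype(int);m=((i[...,0]>110)&(i[...,0]-i[...,2]>70)&(i[...,0]-i[...,1]>40)).astype(np.uint8)
n,l,st,c=cv2.connectedComponentsWithStats(m);k=1+st[1:,4].argmax()
pts=np.argwhere(l==k)[:,::-1].astype(np.float32);r=cv2.minAreaRect(pts);print(r,st[k])
b=cv2.boxPoints(r);P=np.array([atz(w,q/np.array([640,400]),.09) for q in b]);print(P,P.mean(0))
```

```text
[0.4236 0.0996 0.4656]
cover_bar [0.5666, 0.412] 0.97 [0.4737 0.0181 0.09  ]
cover_hinge [0.8155, 0.4175] 0.6 [0.6868 0.0174 0.06  ]
case [0.688, 0.3798] 0.77 [0.5993 0.0229 0.    ]
((360.720703125, 164.8517303466797), (9.5502290725708, 90.60261535644531), 4.763641834259033) [354 120  16  91 835]
[[ 0.465  -0.0403  0.09  ]
 [ 0.466   0.0717  0.09  ]
 [ 0.4772  0.0712  0.09  ]
 [ 0.4772 -0.0409  0.09  ]] [0.4714 0.0154 0.09  ]
```

View pics/w1.png

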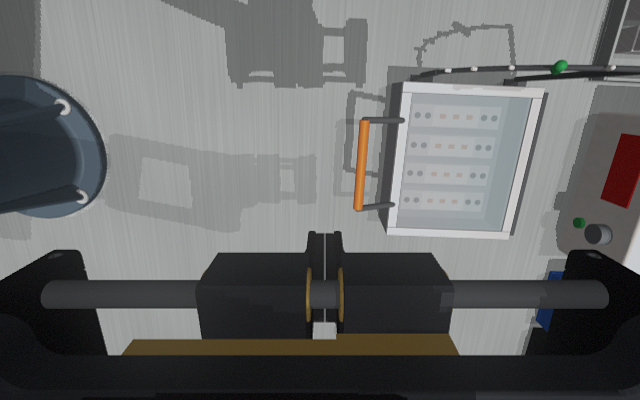

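The wrist view shows the orange bar at about (361,165) lying almost exactly along world y. Its middle is near (0.471, 0.015). Next the pump.

>>> move_arm(
  increments=[
    [[-1,0.1,0],[0,0,0],1],
    [[-1,0.1,0],[0,0,0],1],
    [[-1,0.1,0],[0,0,0],1],
    [[-1,0.1,0],[0,0,0],1],
    [[-1,0.1,0],[0,0,0],1],
    [[-1,0.1,0],[0,0,0],1],
    [[-1,0.1,0],[0,0,0],1],
    [[-1,0.1,0],[0,0,0],1],
    [[-1,0.1,0],[0,0,0],1],
    [[-1,0.1,0],[0,0,0],1],
    [[-0.5,0,0],[0,0,0],1],
    [[0,0,0],[0,0,0],1],
  ],
)

```text
time_s: 4.92
position: [0.4728, -0.2979, 0.3032]
tcp_rot: [[-0.045, 0.999, 0.0], [0.999, 0.045, -0.001], [-0.001, 0.0, -1.0]]
force: [-0.4, 0.1, -0.1]
opening: 0.005
grasp_force: 0.0
```

Run:
```python
from h import *
np.set_printoptions(precision=4,suppress=True)
s=read_state();print(s["position"],s["tcp_rot"])
w=capture("wrist");save(w,"w2.png")
for r in pinpoint(w,"pump_top")[:2]: print(r["xy"],round(r["confidence"],2),atz(w,r["xy"],.164))
t=capture("top");d=capture("side")
R=[]
for p in (w,t,d):
    q=pinpoint(p,"pump_top")
    if q: R.append(ray(p,q[0]["xy"])); print(q[0]["confidence"],atz(p,q[0]["xy"],.164))
if len(R)>1: print(tri(*R))
```

```text
[ 0.4728 -0.2979  0.3032] [[-0.0449  0.999   0.0003]
 [ 0.999   0.0449 -0.0011]
 [-0.0011  0.0003 -1.    ]]
[0.5845, 0.43] 0.78 [ 0.52   -0.2846  0.164 ]
[0.3958, 0.4025] 0.38 [ 0.4022 -0.2789  0.164 ]
0.78 [ 0.52   -0.2846  0.164 ]
0.72 [ 0.5139 -0.2866  0.164 ]
0.66 [ 0.5257 -0.2874  0.164 ]
(array([ 0.5194, -0.2867,  0.165 ]), [0.0024, 0.0056, 0.0057])
```

View pics/w2.png

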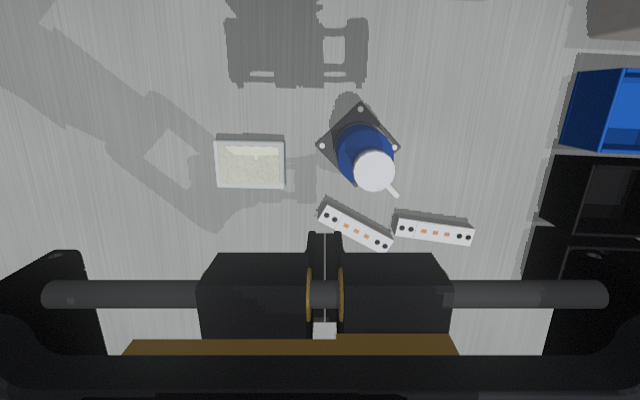

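>>> move_arm(
  increments=[
    [[0.18,0.79,0],[0,0,0],1],
    [[0.18,0.79,0],[0,0,0],1],
    [[0,0,0.75],[0,0,0],1],
    [[0,0,0.75],[0,0,0],1],
    [[0,0,0.75],[0,0,0],1],
    [[0,0,0.75],[0,0,0],1],
    [[0,0,0.75],[0,0,0],1],
    [[0,0,0.5],[0,0,0],1],
    [[0,0,0.2],[0,0,0],1],
    [[0,0,0],[0,0,0],1],
  ],
)

```text
time_s: 6.1
position: [0.5181, -0.2814, 0.1687]
tcp_rot: [[-0.047, 0.999, -0.003], [0.999, 0.047, 0.002], [0.002, -0.003, -1.0]]
force: [0.5, 1.2, 0.3]
opening: 0.001
grasp_force: 0.0
```

>>> move_arm(
  increments=[
    [[0,0,0.12],[0,0,0],1],
    [[0,0,0.12],[0,0,0],1],
    [[0,0,0.12],[0,0,0],1],
    [[0,0,0],[0,0,0],1],
  ],
)

```text
time_s: 6.43
position: [0.5198, -0.2832, 0.1603]
tcp_rot: [[-0.046, 0.999, 0.003], [0.999, 0.046, -0.002], [-0.002, 0.003, -1.0]]
force: [1.1, 0.3, 4.6]
opening: 0.003
grasp_force: 2.3
```

>>> move_arm(
  increments=[
    [[0,0,0.1],[0,0,0],1],
    [[0,0,0.1],[0,0,0],1],
    [[0,0,0.08],[0,0,0],1],
    [[0,0,0],[0,0,0],1],
    [[0,0,0],[0,0,0],1],
  ],
)

```text
time_s: 6.85
position: [0.5198, -0.2833, 0.1527]
tcp_rot: [[-0.046, 0.999, 0.003], [0.999, 0.046, -0.002], [-0.002, 0.003, -1.0]]
force: [-1.0, 1.5, 8.5]
opening: 0.004
grasp_force: 3.8
```

>>> move_arm(
  increments=[
    [[0,0,0.08],[0,0,0],1],
    [[0,0,0.04],[0,0,0],1],
    [[0,0,0],[0,0,0],1],
    [[0,0,0],[0,0,0],1],
  ],
)

```text
time_s: 7.18
position: [0.52, -0.2833, 0.1522]
tcp_rot: [[-0.047, 0.999, 0.004], [0.999, 0.047, -0.003], [-0.003, 0.004, -1.0]]
force: [-3.7, 3.7, 23.8]
opening: 0.005
grasp_force: 11.7
```

>>> move_arm(
  increments=[
    [[0,0,-0.15],[0,0,0],1],
    [[0,0,-0.3],[0,0,0],1],
    [[0,0,-0.6],[0,0,0],1],
    [[0,0,-1],[0,0,0],1],
    [[0,0,-1],[0,0,0],1],
    [[0,0,-1],[0,0,0],1],
    [[0,0,-0.8],[0,0,0],1],
    [[1,-0.117,0],[0,0,0],1],
    [[1,-0.117,0],[0,0,0],0],
    [[1,-0.117,0],[0,0,0],0],
    [[1,-0.117,0],[0,0,0],0],
    [[1,-0.117,0],[0,0,0],0],
    [[1,-0.117,0],[0,0,0],0],
    [[1,-0.117,0],[0,0,0],0],
    [[1,-0.117,0],[0,0,0],0],
    [[1,-0.117,0],[0,0,0],0],
    [[1,-0.117,0],[0,0,0],0],
    [[0,0,0],[0,0,0.017],0],
    [[0,0,0],[0,0,0],0],
  ],
)

```text
time_s: 8.77
position: [0.4692, 0.0168, 0.293]
tcp_rot: [[-0.013, 1.0, -0.0], [1.0, 0.013, -0.0], [-0.0, -0.0, -1.0]]
force: [0.1, 0.0, -0.1]
opening: 0.758
grasp_force: 0.0
```

Run:
```python
from h import *
np.set_printoptions(precision=4,suppress=True)
s=read_state();print(s["position"],s["tcp_rot"],s["opening"])
w=capture("wrist");save(w,"w3.png")
for p in (w,capture("top"),capture("side")):
  for n,z in (("cover_bar",.09),("pump_top",.164),("cover_hinge",.06)):
    for r in pinpoint(p,n)[:1]: print(n,r["xy"],round(r["confidence"],2),atz(p,r["xy"],z))
```

```text
[0.4692 0.0168 0.293 ] [[-0.0132  0.9999 -0.    ]
 [ 0.9999  0.0132 -0.0003]
 [-0.0003 -0.     -1.    ]] 0.7584965704682086
cover_bar [0.512, 0.4242] 0.91 [0.4721 0.0153 0.09  ]
cover_hinge [0.78, 0.4183] 0.94 [0.6915 0.0142 0.06  ]
pump_top [0.6734, 0.535] 0.58 [ 0.5147 -0.2887  0.164 ]
cover_hinge [0.4944, 0.389] 0.92 [0.6881 0.0155 0.06  ]
cover_bar [0.4342, 0.473] 0.75 [0.4674 0.1496 0.09  ]
pump_top [0.5803, 0.6445] 0.72 [ 0.5237 -0.2866  0.164 ]
cover_hinge [0.5747, 0.516] 0.56 [0.6891 0.0141 0.06  ]
```

View pics/w3.png

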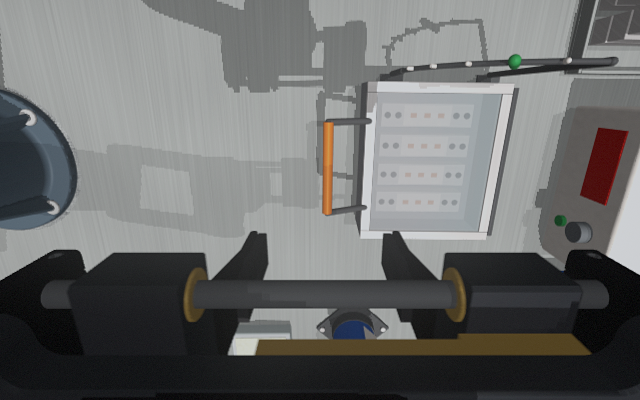

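The view shows the bar at (328,168) between the finger tips' columns, and its pose is confirmed. I'll half-close the fingers so they clear the cover edge, then descend.

>>> move_arm(
  increments=[
    [[0,0.08,0.5],[0,0,0],0.5],
    [[0,0,0.8],[0,0,0],0.5],
    [[0,0,0.8],[0,0,0],0.5],
    [[0,0,0.8],[0,0,0],0.5],
    [[0,0,0.8],[0,0,0],0.5],
    [[0,0,0.8],[0,0,0],0.5],
    [[0,0,0.5],[0,0,0],0.5],
    [[0,0,0],[0,0,0],0.5],
  ],
)

```text
time_s: 10.03
position: [0.4702, 0.0156, 0.14]
tcp_rot: [[-0.01, 1.0, -0.007], [1.0, 0.01, 0.001], [0.001, -0.007, -1.0]]
force: [0.4, 1.4, -0.2]
opening: 0.523
grasp_force: 0.0
```

Run:
```python
from h import *
s=read_state();print(s["position"],s["opening"])
w=capture("wrist");save(w,"w4.png")
for r in pinpoint(w,"cover_bar")[:1]: print(r["xy"],r["confidence"],atz(w,r["xy"],.09))
```

```text
[0.47016767 0.01564603 0.14003784] 0.5226608833358146
[0.5112, 0.5348] 0.7 [0.47093034 0.01781868 0.09      ]
```

View pics/w4.png

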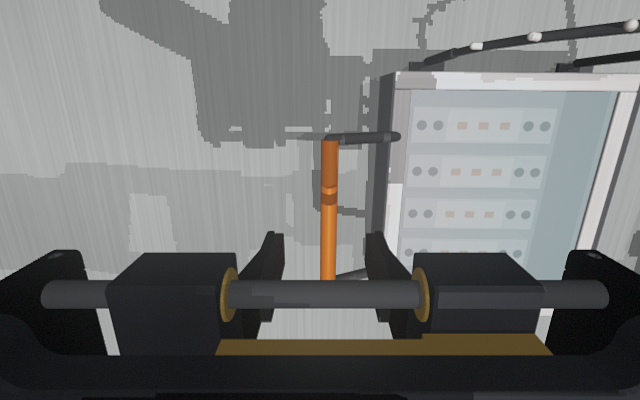

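The bar, at column 328, runs between the two fingers (275 and 375). I'll go down and close.

>>> move_arm(
  increments=[
    [[0,0,0.6],[0,0,0],0.5],
    [[0,0,0.6],[0,0,0],0.5],
    [[0,0,0.6],[0,0,0],0.5],
    [[0,0,0.45],[0,0,0],0.5],
    [[0,0,0],[0,0,0],0.5],
    [[0,0,0],[0,0,0],0.5],
    [[0,0,0],[0,0,0],1],
    [[0,0,0],[0,0,0],1],
    [[0,0,0],[0,0,0],1],
    [[0,0,0],[0,0,0],1],
    [[0,0,0],[0,0,0],1],
    [[0,0,0],[0,0,0],1],
    [[0,0,0],[0,0,0],1],
    [[0,0,0],[0,0,0],1],
  ],
)

```text
time_s: 11.3
position: [0.4726, 0.0153, 0.0754]
tcp_rot: [[-0.01, 1.0, 0.001], [1.0, 0.01, -0.0], [-0.0, 0.001, -1.0]]
force: [0.0, -0.1, 1.2]
opening: 0.123
grasp_force: 30.0
```

>>> move_arm(
  increments=[
    [[0,0.085,-0.498],[0,0,0],1],
    [[0,0.12,-0.491],[0,0,0],1],
    [[0,0.154,-0.481],[0,0,0],1],
    [[0,0.187,-0.469],[0,0,0],1],
    [[0,0.219,-0.455],[0,0,0],1],
    [[0,0.25,-0.439],[0,0,0],1],
    [[0,0.28,-0.42],[0,0,0],1],
    [[0,0.309,-0.4],[0,0,0],1],
    [[0,0,0],[0,0,0],1],
    [[0,0,0],[0,0,0],1],
  ],
)

```text
time_s: 12.13
position: [0.5173, 0.0154, 0.1844]
tcp_rot: [[-0.012, 1.0, -0.007], [1.0, 0.012, -0.001], [-0.001, -0.007, -1.0]]
force: [-4.5, -3.1, -1.0]
opening: 0.128
grasp_force: 30.0
```

>>> move_arm(
  increments=[
    [[0,0.336,-0.377],[0,0,0],1],
    [[0,0.361,-0.353],[0,0,0],1],
    [[0,0.385,-0.327],[0,0,0],1],
    [[0,0.407,-0.299],[0,0,0],1],
    [[0,0.427,-0.27],[0,0,0],1],
    [[0,0.445,-0.239],[0,0,0],1],
    [[0,0.46,-0.208],[0,0,0],1],
    [[0,0,0],[0,0,0],1],
    [[0,0,0],[0,0,0],1],
    [[0,0,0],[0,0,0],1],
  ],
)

```text
time_s: 12.97
position: [0.6024, 0.0155, 0.2491]
tcp_rot: [[-0.011, 1.0, -0.006], [1.0, 0.011, -0.003], [-0.003, -0.006, -1.0]]
force: [-7.2, -3.2, 13.6]
opening: 0.127
grasp_force: 30.0
```

Run:
```python
from h import *
s=read_state();print(s["position"],s["opening"],s["force"])
dx=s["position"][0]-.4726;dz=s["position"][2]-.0754
print("angle",np.degrees(np.arctan2(.029+dz,.215-dx))-7.7,np.hypot(.029+dz,.215-dx))
d=capture("side");t=capture("top");save(d,"s2.png")
cv2.imwrite("pics/c.png",np.vstack([cv2.resize(p,(640,300),interpolation=cv2.INTER_CUBIC) for p in (d["img"][120:270,250:570,::-1],t["img"][130:280,200:520,::-1])]))
a=[]
for p in (d,t):
  q=pinpoint(p,"cover_bar")
  if q: a.append(ray(p,q[0]["xy"])); print(q[0])
if len(a)>1: print(tri(*a))
```

```text
[0.60236995 0.01546468 0.24906186] 0.12723499464625845 [-7.17128548 -3.16414018 13.58911329]
angle 59.49066766568923 0.21985447259321414
{'xy': [0.5338, 0.3652], 'confidence': 0.58}
```

View pics/c.png

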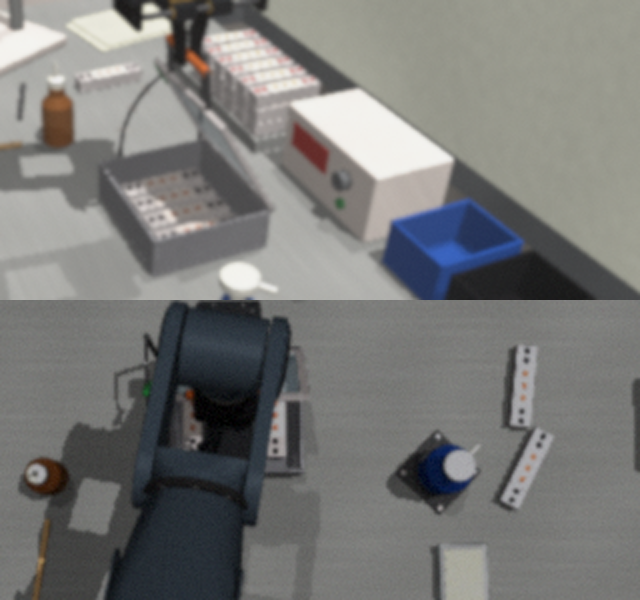

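The cover is open with the bar still between the fingers (crop at about (195,60)). From the kinematics the angle is about 59.5°. The cap is up and the bystanders look undisturbed, so I'm handing in.

```bash
python3 -c "
from rig import *
s=read_state();print(s['position'],abs(s['qvel']).max());print(hand_in())"
```

```text
[0.60216438 0.01547634 0.24899928] 0.12016782691286504
the job is handed in; nothing more can be done
None
```

The job is handed in: I pressed the nozzle cap fully down and let it spring back with the case shut, then opened the cover. The gripper is holding it at about 59.5° (worked out from the arm's position), and the bystanders looked undisturbed; the hand-in returned no verdict.

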